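# Screw down the inspection clamp on the brass flange

### The arm

A 6-joint arm with a two-finger parallel gripper is mounted at the origin on the work surface. World frame = base frame: x ahead of the robot, y to its left, z up, the work surface at z = 0. Lengths are in mm, angles in rad, forces in N, time in s.
With the tool pointing down it reaches from about 300 to 775 mm from the base axis. Payload 14.6 kg.
Tool frame: the origin (TCP) lies between the finger pads; the fingertips stand 11 mm ahead of it and the grasp point (between the pads) lies 8 mm behind it; z points along the fingers, y is the line along which they close (so a half turn about z gives the same grasp; the last joint's range is limited). The gripper opens to 94 mm and grips with 3 to 60 N. Pads are 16 mm wide; open, the fingers measure 119 mm over their backs; the gripper's body (75 mm by 177 mm) begins 78 mm behind the grasp point.
Start: joints at [1.169, 0.3, 1.521, -0, 1.321, -0.067], TCP at [180.716, 519.453, 216.446] pointing down, gripper open.
Joint ranges: [-3.03, 3.03], [-0.79, 2.21], [0.23, 2.52], [-1.04, 4.18], [0, 3.07], [-2.55, 2.55]. Speed limits (rad/s): [2.22, 2.22, 2.57, 3.14, 3.14, 3.14].

### API

Orientations are given as [roll, pitch, yaw] about the fixed x, y, z axes, in that order (R = Rz(yaw) Ry(pitch) Rx(roll)).
In Python, from cell import manip gives the robot as it stands. The module is installed in compiled form; this text tells all that it offers.
- The arm moves only by the tool arm_command, never from a script. Its argument "rows" is one flat list of numbers, 5 for each row, row after row: the shift along the world's x, y, z in mm, then the turn about the world's z in degrees, then the finger opening in mm, from 0 to 94. In form: [dx, dy, dz, twist, jaw, dx, dy, dz, twist, jaw, ...]. A call has 1 to 5 rows; each row shifts and turns the commanded pose from where the row before left it; what a row does not reach is not made up. A row lasts 1/8 s, in which the tool goes at most 62.5 mm and 10.7 degrees, less where a joint would pass 70% of its speed; a pose out of reach is approached as far as the arm can. A call is refused whole if a number of a shift passes 62.5 or a number of a turn 10.7, either way. A call with a gripper value outside its range is refused whole. The fingers move at their own pace and stop on an object; "newtons" is the grip in N (left out, the last holds). Time passes only in rows, so rows that do not move let the fingers close. It gives the time, the measured TCP pose, the force and the opening at its end, in the units of the state.
- manip.read_state(): the state, without advancing time (a new reading comes with each control period).
- manip.camera(name): name is "scene" or "top"; returns a dict with "image" (400x640x3 uint8, blue, green, red), "z_map" (400x640 float32, mm along the optical axis (not along the pixel's ray), 0 where there is no reading), "fx", "fy", "cx", "cy" (pixels), "D" ([k1, k2, p1, p2, k3] as OpenCV has them; the pictures are not rectified), "pose" (4x4, takes a point from camera to world coordinates). Camera axes: x right, y down, z forward; pixel columns grow to the right and rows downward; lengths in mm; the calibration is good to about 2 mm. A picture is of the moment at which its call begins.
- manip.sign_off(): hands the job in, once; it reports no verdict.
The state is a dict: "clock": time; "joints": joint angles; "qd": joint speeds; "effort": joint torques, N m; "eef_pos": TCP position; "eef_rot": TCP orientation; "wrist_force": force on the tool from outside, world axes, zero at the start; "moment": the same for the moment, N m; "finger_gap": finger opening in mm.
Only numpy, scipy, OpenCV 4.12 (cv2) and the standard library are available. Lean on these libraries where they do the work, as an engineer would, in place of code of your own. Each camera call takes 0.05 s, during which the arm holds its last target. There are 200 camera calls.

### The job

Clamp the brass flanged bushing for measuring: turn the T-handle of its clamp clockwise (seen from above) by one turn until the screw is fully home, in two half turns. Drive the first half turn at the orange end of the bar, then change over and drive the second half turn at the black end. Leave the T-handle of the other clamp, the one over the blue block, as it is, and let go at the end.

Things in the scene. Friction and masses are not known exactly. Their poses are not given: they have to be found in the camera images.
- brass_handle (a joint): Turn of the T-handle on the clamp over the brass part, rad, growing clockwise seen from above: 0 unscrewed, 6.28 (one turn) home against a hard stop; starts at 0 to 0.5. It needs about 0.12 to 0.16 N m (3 N at an end cap) and stays where it is left. The handle sinks 12 mm over the whole turn, evenly, as its rubber pad goes down on to the part.
- brass_bar (a point): Centre of the T-handle's bar, on its upright turning axis, 172 mm above the table unscrewed, 160 mm home. Turns with the handle: x points along the level bar to the orange end, z up. Steel bar 12 mm thick, 140 mm long; each end has a cap 16 mm thick, 38 to 70 mm from the axis, orange at +x, black at -x. Hub on the axis: 12 mm radius.
- brass_clamp: The fixed clamp with the round brass flange (84 mm across, with a 48 mm boss). Origin on the table, under the handle's axis. Aluminium base 200 x 110 mm, dark column at its -x end carrying a grey arm over the part, its flat top 125 mm above the table; the bar swings freely above it.
- blue_bar (a point): Bar centre of the second clamp's T-handle, of the same make and axes as the first but over a painted blue block (70 x 75 x 40 mm); it starts anywhere from unscrewed to half home. This handle is not to be turned.
- blue_orange_end (a point): Centre of the orange cap of the second clamp's T-handle, 54 mm from its axis; it shows whether that handle has been turned.

How it is judged:
By the outcome, as a careful person would: the job done as asked, in the order asked, and still so for the second after the job is handed in, with the robot touching nothing.
It also fails if it takes over 51 s, if anything falls off the work surface, if the arm or the gripper's body presses on something with over 40 N, if the wrist force passes 120 N, or if a joint passes its speed limit or range.

## Working session

There is one attempt and no reset: what is moved stays moved. The work goes in short steps, Python scripts to look and compute and a tool call to move; the robot and the scene stay as the last step left them, time stands still between calls to the robot, and variables do not carry over. Pictures are saved under pics/ and viewed, on a budget of 10 in all, crops included, one or two more only if the job needs it, and the job is handed in when it is done.

Besides the shell and the picture viewer there is one more tool, called after "Emit:" as name(argument=value, ...) on one line, values as JSON. arm_command: Moves the arm, as the interface text tells. Its arguments: {"type":"object","properties":{"rows":{"type":"array","items":{"type":"number"}},"newtons":{"type":"number"}},"required":["rows"]}

```bash
mkdir -p pics; cat > h.py <<'E'
import numpy as np, cv2
from cell import manip
def look(name,tag):
    c=manip.camera(name); cv2.imwrite(f'pics/{tag}.png',c['image']); np.savez(f'{tag}.npz',**c); return c
def cloud(c):
    K=np.array([[c['fx'],0,c['cx']],[0,c['fy'],c['cy']],[0,0,1.]])
    h,w=c['z_map'].shape
    u,v=np.meshgrid(np.arange(w),np.arange(h))
    p=cv2.undistortPoints(np.stack([u,v],-1).reshape(-1,1,2).astype(np.float64),K,np.array(c['D'],float)).reshape(h,w,2)
    z=c['z_map'][...,None]; P=np.concatenate([p*z,z],-1)
    T=np.array(c['pose']); W=P@T[:3,:3].T+T[:3,3]; W[c['z_map']==0]=np.nan
    return W
E
python3 - <<'E'
from h import *
a=look('top','t0')['image'];look('scene','s0')
s=manip.read_state();print({k:np.round(v,3) for k,v in s.items()})
E
```

```text
{'clock': np.float64(0.1), 'joints': array([ 1.169,  0.3  ,  1.521, -0.   ,  1.321, -0.067]), 'qd': array([-0.   , -0.001, -0.003,  0.   ,  0.001, -0.   ]), 'effort': array([ 2.0000e-03, -5.3264e+01, -3.5329e+01,  7.1000e-02,  2.4000e-02,
       -0.0000e+00]), 'eef_pos': array([180.658, 519.264, 215.967]), 'eef_rot': array([-3.141, -0.   ,  2.807]), 'wrist_force': array([ 0.485,  0.463, -0.189]), 'moment': array([-0.02 , -0.015,  0.054]), 'finger_gap': np.float64(94.167)}
```

View pics/t0.png

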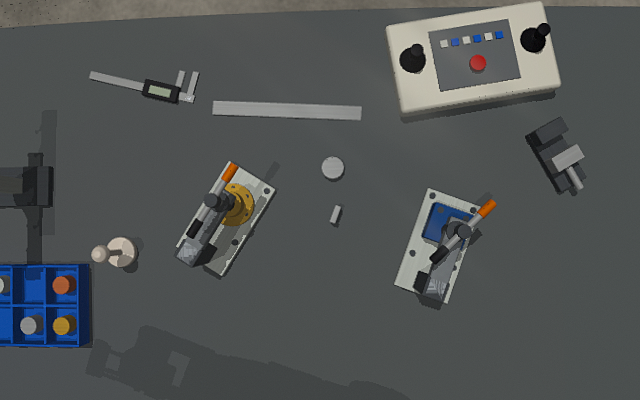

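View pics/s0.png

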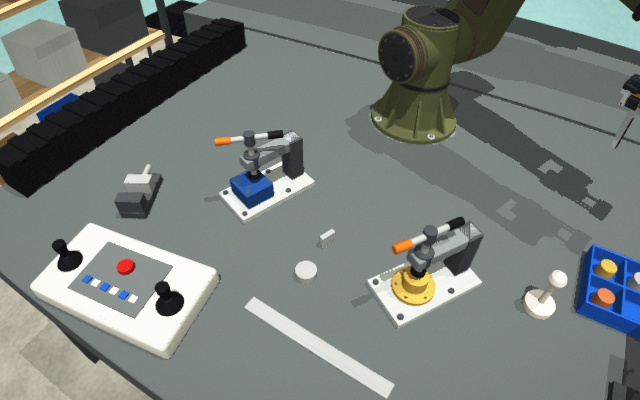

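The top view shows the brass clamp's bar running from orange (230,172) to black (193,229). The blue clamp's bar runs from (487,208) to (438,255). Next I'll measure both.

```bash
cat >> h.py <<'E'
def ends(c,box):
    """orange cap, black cap, all-bar points in world within pixel box (u0,u1,v0,v1)"""
    W=cloud(c); u0,u1,v0,v1=box; s=np.s_[v0:v1,u0:u1]
    w=W[s].reshape(-1,3); im=c['image'][s].reshape(-1,3).astype(int)
    ok=(w[:,2]>150)&(w[:,2]<200)
    o=ok&(im[:,2]>150)&(im[:,0]<80)&(im[:,1]<150); b=ok&(im.max(1)<60)
    return w[o],w[b],w[ok],im[ok]
E
python3 - <<'E'
from h import *
for n in 'ts':
  c=dict(np.load(f'{n}0.npz'))
  print(n,np.round(c['pose'],2).tolist(),c['fx'])
  bx={'t':[(165,285,150,280),(395,505,180,310)],'s':[(365,485,205,300),(205,315,120,200)]}[n]
  for b in bx:
    o,k,a,im=ends(c,b)
    print(len(o),len(k),len(a)); 
    for q in (o,k,a):
      if len(q): print(np.round(np.median(q,0),1),np.round(q.min(0)),np.round(q.max(0)))
    cv=np.cov(a[:,:2].T);print(np.degrees(np.arctan2(*np.linalg.eigh(cv)[1][::-1,1])))
im=np.load('t0.npz')['image']; 
cv2.imwrite('pics/c0.png',np.hstack([cv2.resize(im[150:290,165:285],None,fx=3.3,fy=3.3,interpolation=2),cv2.resize(im[175:315,395:515],None,fx=3.3,fy=3.3,interpolation=2)]))
E
```

```text
t [[-0.02, -1.0, 0.06, 502.08], [-1.0, 0.02, 0.02, -4.07], [-0.03, -0.06, -1.0, 961.73], [0.0, 0.0, 0.0, 1.0]] 485.8750650445735
114 229 817
[596.7 176.5 179.5] [582. 164. 176.] [610. 187. 184.]
[509.8 231.3 178.6] [489. 191. 159.] [563. 248. 185.]
[550.2 203.1 178.8] [489. 161. 159.] [612. 248. 189.]
146.6768956725115
124 251 847
[ 526.5 -240.9  178.6] [ 514. -255.  174.] [ 539. -228.  182.]
[ 457.8 -164.5  178.3] [ 439. -213.  160.] [ 502. -146.  185.]
[ 490.3 -198.8  178.1] [ 439. -257.  160.] [ 541. -146.  187.]
131.94604372542452
s [[-0.49, 0.62, -0.61, 1018.96], [0.87, 0.37, -0.33, 260.63], [0.01, -0.69, -0.72, 695.94], [0.0, 0.0, 0.0, 1.0]] 418.3705295522763
121 194 800
[600.6 178.2 177.4] [582. 164. 171.] [613. 191. 181.]
[514.6 234.7 178.1] [493. 197. 160.] [564. 250. 183.]
[559.8 205.8 177.9] [493. 164. 150.] [613. 250. 186.]
146.43707069185615
59 158 578
[ 530.8 -238.2  173.9] [ 518. -250.  169.] [ 543. -225.  181.]
[ 463.8 -163.4  174. ] [ 445. -205.  158.] [ 505. -146.  181.]
[ 497.  -197.3  175.8] [ 445. -255.  150.] [ 543. -146.  186.]
131.8580869066635
```

View pics/c0.png

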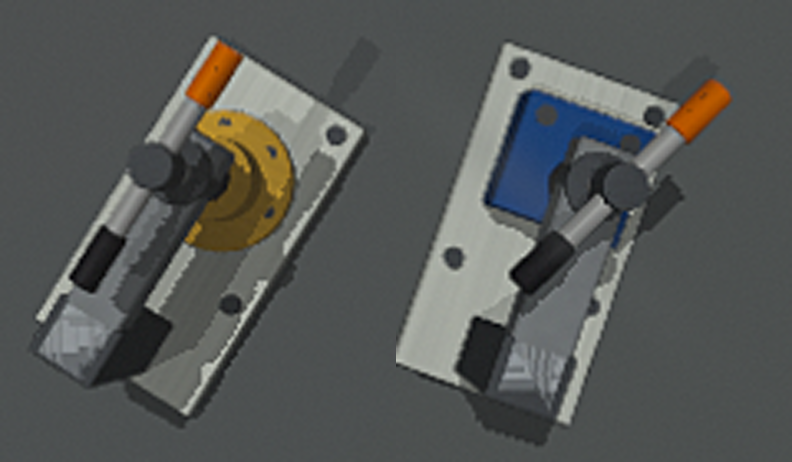

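Measured bar centre is about (551, 204.5), bar angle about -33.4°, and the brass handle is nearly unscrewed. I'll cage the orange cap loosely between the fingers and sweep it round. Moving over it first.

Emit:
arm_command(rows=[30,-25,8,0,94,36,-30,8,0,70,36,-30,0,0,50,36,-30,0,0,40,36,-30,0,0,40])

```text
clock: 0.72
eef_pos: [355.6, 373.3, 232.3]
eef_rot: [-3.141, -0.0, 2.807]
wrist_force: [0.3, 1.0, 0.2]
finger_gap: 57.4
```

Emit:
arm_command(rows=[36,-30,0,0,40,36,-30,0,0,40,36,-30,0,0,40,36,-30,0,0,40,36,-30,0,-4,40])

```text
clock: 1.35
eef_pos: [535.7, 223.3, 232.2]
eef_rot: [-3.141, -0.0, 2.736]
wrist_force: [0.5, 0.0, -0.0]
finger_gap: 40.2
```

Emit:
arm_command(rows=[36,-30,0,0,40,25,-19,0,0,40,0,0,0,0,40,0,0,0,0,40])

```text
clock: 1.85
eef_pos: [595.2, 175.9, 232.1]
eef_rot: [-3.141, -0.001, 2.737]
wrist_force: [0.2, -0.2, -0.2]
finger_gap: 39.9
```

Emit:
arm_command(rows=[1,-1,-20,0,40,0,0,-25,0,40,0,0,-23,0,40,0,0,0,0,26,0,0,0,0,26])

```text
clock: 2.48
eef_pos: [596.7, 175.1, 165.7]
eef_rot: [3.141, 0.001, 2.738]
wrist_force: [0.3, 0.2, 0.8]
finger_gap: 26.6
```

```bash
python3 - <<'E'
from h import *
a=look('top','t1')['image'];b=look('scene','s1')['image']
cv2.imwrite('pics/c1.png',np.hstack([cv2.resize(a[130:290,150:310],(400,400)),cv2.resize(b[160:320,350:510],(400,400))]))
E
```

```text
(no output)
```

View pics/c1.png

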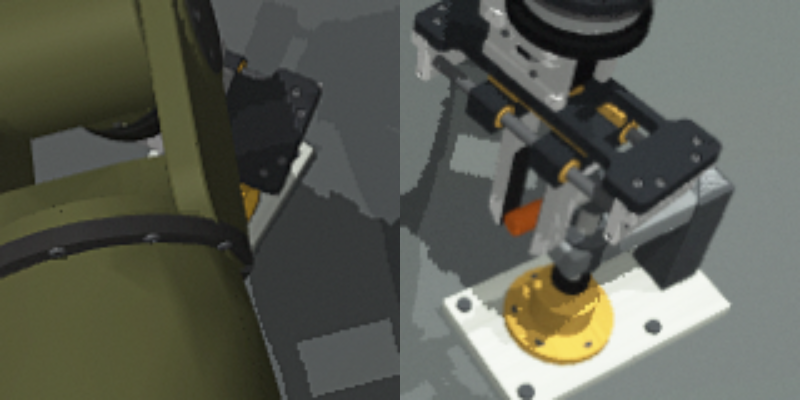

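The orange cap at (521,215) sits between the fingers. I'll compute the arc increments now.

```bash
python3 - <<'E'
import numpy as np
a=np.radians(-33.4-10*np.arange(0,20)); p=np.stack([551+54*np.cos(a),204.5+54*np.sin(a)],1)
d=np.round(np.diff(p,axis=0),1)
for i,x in enumerate(d): print(i,x.tolist(),p[i+1].round(1))
E
```

```text
0 [-5.8, -7.4] [590.2 167.4]
1 [-7.0, -6.2] [583.2 161.1]
2 [-8.0, -4.9] [575.2 156.2]
3 [-8.8, -3.5] [566.4 152.8]
4 [-9.2, -1.9] [557.2 150.9]
5 [-9.4, -0.3] [547.8 150.6]
6 [-9.3, 1.4] [538.5 152. ]
7 [-8.9, 3.0] [529.6 154.9]
8 [-8.3, 4.5] [521.3 159.4]
9 [-7.4, 5.8] [513.9 165.3]
10 [-6.2, 7.0] [507.6 172.3]
11 [-4.9, 8.0] [502.7 180.3]
12 [-3.5, 8.8] [499.3 189.1]
13 [-1.9, 9.2] [497.4 198.3]
14 [-0.3, 9.4] [497.1 207.7]
15 [1.4, 9.3] [498.5 217. ]
16 [3.0, 8.9] [501.4 225.9]
17 [4.5, 8.3] [505.9 234.2]
18 [5.8, 7.4] [511.8 241.6]
```

Emit:
arm_command(rows=[-5.8,-7.4,-0.3,-9.5,22,-7.0,-6.2,-0.3,-9.5,22,-8.0,-4.9,-0.3,-9.5,22,-8.8,-3.5,-0.4,-9.5,22], newtons=10)

```text
clock: 3.08
eef_pos: [567.4, 152.7, 164.3]
eef_rot: [3.139, 0.0, 2.068]
wrist_force: [1.8, 2.8, 0.7]
finger_gap: 22.2
```

Emit:
arm_command(rows=[-9.2,-1.9,-0.3,-9.5,22,-9.4,-0.3,-0.3,-9.5,22,-9.3,1.4,-0.3,-9.5,22,-8.9,3.0,-0.4,-9.5,22,-8.3,4.5,-0.3,-9.5,22])

```text
clock: 3.7
eef_pos: [522.3, 158.9, 162.6]
eef_rot: [3.139, -0.0, 1.239]
wrist_force: [1.4, -2.3, 0.7]
finger_gap: 22.1
```

Emit:
arm_command(rows=[-7.4,5.8,-0.3,-9.5,22,-6.2,7.0,-0.3,-9.5,22,-4.9,8.0,-0.4,-9.5,22,-3.5,8.8,-0.3,-9.5,22,-1.9,9.2,-0.3,-9.5,22])

```text
clock: 4.32
eef_pos: [498.0, 197.8, 160.8]
eef_rot: [3.141, -0.0, 0.41]
wrist_force: [-1.3, -3.2, 0.6]
finger_gap: 22.2
```

Emit:
arm_command(rows=[-0.3,9.4,-0.3,-9.5,22,1.4,9.3,-0.3,-9.5,22,3.0,8.9,-0.4,-9.5,22,4.5,8.3,-0.3,-9.5,22,1.6,2.4,-0.1,-3,22])

```text
clock: 4.95
eef_pos: [508.1, 236.6, 159.1]
eef_rot: [3.141, 0.0, -0.303]
wrist_force: [-2.9, -1.2, 0.4]
finger_gap: 22.4
```

Emit:
arm_command(rows=[0,0,0,0,40,0,0,0,0,40,0,0,30,0,40,0,0,42,0,40,0,0,0,0,40])

```text
clock: 5.58
eef_pos: [509.4, 236.6, 234.0]
eef_rot: [-3.138, -0.005, -0.299]
wrist_force: [-0.2, -0.1, -1.2]
finger_gap: 40.0
```

```bash
python3 - <<'E'
from h import *
print(manip.read_state()['joints'].round(3) if hasattr(manip.read_state()['joints'],'round') else manip.read_state()['joints'])
a=look('top','t2');b=look('scene','s2')
o,k,al,im=ends(b,(340,500,190,310))
for q in (o,k):
  if len(q): print(len(q),np.median(q,0).round(1),q.min(0).round(),q.max(0).round())
cv2.imwrite('pics/c2.png',np.hstack([cv2.resize(a['image'][130:290,150:310],(400,400)),cv2.resize(b['image'][160:320,350:510],(400,400))]))
E
```

```text
[0.37  0.309 1.468 0.    1.359 2.239]
128 [509.  238.1 172.7] [492. 225. 165.] [523. 250. 175.]
241 [595.3 181.3 172. ] [552. 164. 152.] [613. 218. 178.]
```

View pics/c2.png

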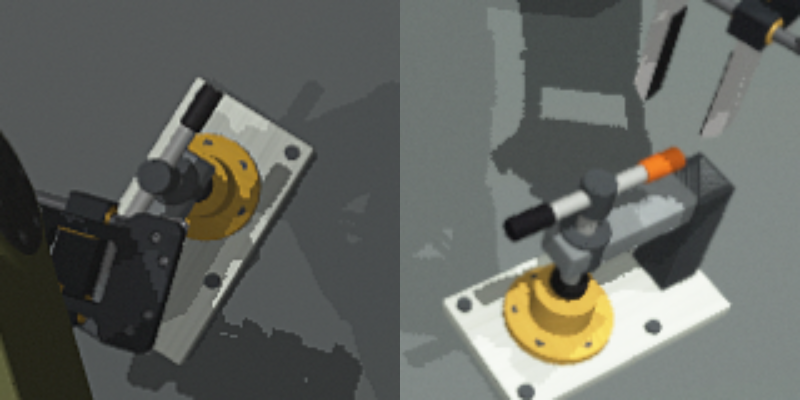

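After half a turn the orange end is at the column (about 181°) and the black end is at the front, with the handle about 5 mm lower. Changing over to the black end.

Emit:
arm_command(rows=[5.1,-3.6,0,10.2,40,5.1,-3.6,0,10.2,40,5.1,-3.6,0,10.2,40,5.1,-3.6,0,10.2,40,5.1,-3.6,0,10.2,40])

```text
clock: 6.3
eef_pos: [533.6, 217.9, 229.1]
eef_rot: [-3.141, 0.002, 0.597]
wrist_force: [-0.5, -0.3, 0.4]
finger_gap: 39.7
```

Emit:
arm_command(rows=[5.1,-3.6,0,10.2,40,5.1,-3.6,0,10.2,40,5.1,-3.6,0,10.2,40,5.1,-3.6,0,10.2,40,5.1,-3.6,0,10.2,40])

```text
clock: 6.92
eef_pos: [559.1, 200.0, 229.1]
eef_rot: [-3.14, 0.001, 1.487]
wrist_force: [0.4, 0.6, -0.9]
finger_gap: 40.3
```

Emit:
arm_command(rows=[5.1,-3.6,0,10.2,40,5.1,-3.6,0,10.2,40,5.1,-3.6,0,10.2,40,5.1,-3.6,0,10.2,40,5.1,-3.6,0,10.2,40])

```text
clock: 7.55
eef_pos: [584.6, 182.0, 229.0]
eef_rot: [-3.14, -0.001, 2.377]
wrist_force: [0.3, 0.2, -0.6]
finger_gap: 39.9
```

Emit:
arm_command(rows=[5.1,-3.6,0,10.2,40,5.1,-3.6,0,10.2,40,0,0,0,0,40,0,0,0,0,40])

```text
clock: 8.05
eef_pos: [594.7, 175.1, 229.9]
eef_rot: [-3.141, -0.001, 2.723]
wrist_force: [-0.5, 0.1, 0.4]
finger_gap: 39.9
```

Emit:
arm_command(rows=[1.5,0,-25,0,40,0,0,-25,0,40,0,0,-21,0,40,0,0,0,0,26,0,0,0,0,22])

```text
clock: 8.68
eef_pos: [596.7, 175.2, 160.5]
eef_rot: [3.141, 0.001, 2.725]
wrist_force: [-0.5, 0.5, -0.0]
finger_gap: 23.6
```

Emit:
arm_command(rows=[-5.8,-7.4,-0.3,-9.5,22,-7.0,-6.2,-0.3,-9.5,22,-8.0,-4.9,-0.3,-9.5,22,-8.8,-3.5,-0.4,-9.5,22])

```text
clock: 9.18
eef_pos: [567.3, 153.3, 159.6]
eef_rot: [3.139, 0.0, 2.057]
wrist_force: [2.5, 3.6, -1.3]
finger_gap: 22.0
```

Emit:
arm_command(rows=[-9.2,-1.9,-0.3,-9.5,22,-9.4,-0.3,-0.3,-9.5,22,-9.3,1.4,-0.3,-9.5,22,-8.9,3.0,-0.4,-9.5,22,-8.3,4.5,-0.3,-9.5,22])

```text
clock: 9.8
eef_pos: [522.2, 159.5, 158.0]
eef_rot: [3.139, -0.001, 1.228]
wrist_force: [2.1, -3.2, -0.7]
finger_gap: 22.2
```

Emit:
arm_command(rows=[-7.4,5.8,-0.3,-9.5,22,-6.2,7.0,-0.3,-9.5,22,-4.9,8.0,-0.4,-9.5,22,-3.5,8.8,-0.3,-9.5,22,-1.9,9.2,-0.3,-9.5,22])

```text
clock: 10.42
eef_pos: [498.0, 198.4, 156.2]
eef_rot: [3.141, -0.001, 0.399]
wrist_force: [-1.4, -4.0, 0.1]
finger_gap: 22.2
```

Emit:
arm_command(rows=[-0.3,9.4,-0.3,-9.5,22,1.4,9.3,-0.3,-9.5,22])

```text
clock: 10.68
eef_pos: [498.9, 217.3, 155.5]
eef_rot: [3.141, -0.0, 0.067]
wrist_force: [-2.6, -3.5, 0.2]
finger_gap: 22.2
```

Emit:
arm_command(rows=[1.3,4.5,-0.2,-4,22,1.7,4.4,-0.2,-4,22])

```text
clock: 10.92
eef_pos: [501.9, 226.2, 155.0]
eef_rot: [3.141, -0.0, -0.069]
wrist_force: [-3.8, -3.0, 0.3]
finger_gap: 22.3
```

Emit:
arm_command(rows=[1.0,2.1,-0.1,-2,22,1.1,2.1,-0.1,-2,22])

```text
clock: 11.18
eef_pos: [504.0, 230.4, 154.8]
eef_rot: [3.142, -0.0, -0.138]
wrist_force: [-3.9, -1.3, 0.1]
finger_gap: 22.1
```

Emit:
arm_command(rows=[1.2,2.0,-0.1,-2,22])

```text
clock: 11.3
eef_pos: [505.2, 232.4, 154.7]
eef_rot: [-3.142, -0.0, -0.173]
wrist_force: [-3.5, -1.2, 0.4]
finger_gap: 22.3
```

Emit:
arm_command(rows=[0.6,1.0,0,-1,22,0,0,0,0,22])

```text
clock: 11.55
eef_pos: [506.1, 233.4, 154.4]
eef_rot: [-3.141, -0.001, -0.188]
wrist_force: [-2.1, -1.5, 2.2]
finger_gap: 22.1
```

Emit:
arm_command(rows=[1.1,1.7,-0.1,-2,22,0.6,0.8,0,-1,22])

```text
clock: 11.8
eef_pos: [507.8, 235.9, 153.9]
eef_rot: [-3.141, -0.0, -0.242]
wrist_force: [-2.3, -3.0, 3.1]
finger_gap: 22.2
```

Emit:
arm_command(rows=[0.6,0.8,0,-1,22,0.6,0.8,0,-1,22])

```text
clock: 12.05
eef_pos: [508.6, 236.6, 153.8]
eef_rot: [3.139, 0.001, -0.277]
wrist_force: [-7.9, -11.8, 7.9]
finger_gap: 22.4
```

The force jumped to about 14 N at the cap, so this is the hard stop. Releasing.

Emit:
arm_command(rows=[0,0,0,0,40,0,0,0,0,40,0,0,30,0,40,0,0,50,0,40,-20,50,0,0,40])

```text
clock: 12.68
eef_pos: [490.8, 287.0, 237.6]
eef_rot: [-3.137, -0.005, -0.279]
wrist_force: [0.4, 1.5, -1.1]
finger_gap: 40.0
```

Emit:
arm_command(rows=[-20,55,0,0,40,-20,55,0,0,40,0,50,0,0,40,0,0,0,0,40,0,0,0,0,40])

```text
clock: 13.3
eef_pos: [452.0, 443.5, 233.3]
eef_rot: [-3.139, 0.004, -0.268]
wrist_force: [-0.2, 0.1, -0.0]
finger_gap: 40.3
```

```bash
python3 - <<'E'
from h import *
print(manip.read_state()['eef_pos'],manip.read_state()['wrist_force'])
a=look('top','t3');b=look('scene','s3')
for n,c,bx in (('t',a,[(165,285,150,280),(395,505,180,310)]),('s',b,[(340,500,190,310),(205,315,120,200)])):
  for x in bx:
    o,k,al,im=ends(c,x)
    print(n,np.median(o,0).round(1),np.median(k,0).round(1),al.min(0).round(),al.max(0).round(),np.degrees(np.arctan2(*np.linalg.eigh(np.cov(al[:,:2].T))[1][::-1,1])).round(1))
cv2.imwrite('pics/c3.png',np.hstack([cv2.resize(a['image'][130:290,150:310],(400,400)),cv2.resize(b['image'][160:320,350:510],(400,400))]))
E
```

```text
[451.97833909 443.51398767 233.31718217] [-0.20946871  0.08460225 -0.01531687]
t [596.4 176.4 167.9] [508.5 231.  166.7] [489. 162. 151.] [612. 247. 176.] 147.0
t [ 526.6 -241.   178.8] [ 457.7 -164.3  178.1] [ 439. -257.  157.] [ 541. -146.  187.] 131.9
s [602.9 177.8 164.4] [508.9 237.5 166.8] [491. 164. 150.] [614. 250. 175.] 147.0
s [ 532.2 -237.   172.5] [ 459.8 -160.2  175.8] [ 446. -255.  151.] [ 542. -146.  186.] 131.9
```

View pics/c3.png

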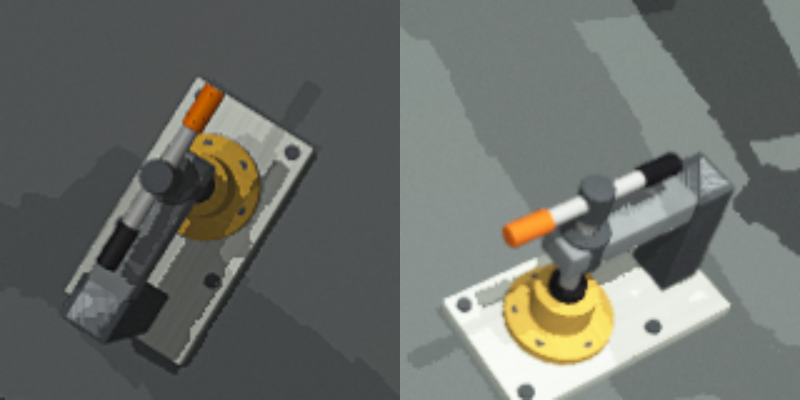

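```bash
python3 -c "
from cell import manip
print(manip.sign_off())"
```

```text
the job is handed in; nothing more can be done
None
```

The brass clamp is screwed home, and I handed the job in at about 13.4 s. I drove the first half turn (about 181°) with the fingers loosely around the orange end. Then I lifted off, changed over, and drove the second half turn the same way at the black end.

- **Home:** the push at the cap rose from about 4 N to about 14 N at the end, which is the hard stop. The bar turned about 359.7° in all. The cap tops dropped from about 179.5 mm to 167.9 mm, so the bar centre is at about 160 mm, the stated home height.
- **Blue clamp:** its bar is still at 131.9°, and its orange cap is in the same place in the top view. The scene camera's cap reading moved 1–2 mm, within its noise.
- **Let go:** the gripper is open and well clear, with wrist force near zero. No check failed.

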